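# Snap the cover onto the fuse box and keep it pressed

## Task

Pick up the loose flat cover by its grip rib, lay it level on the open fuse box between the corner guides so that it rests on the two spring catches, then press it straight down, firmly but without ramming it, until both catches snap over its edge and it sits flush on the box. Do not let go: the program finishes while still pressing the cover down on the box with about 10 newtons. Leave the other things where they are.

Things in the scene. Friction and masses are not known exactly. Their poses are not given: they have to be found in the camera images.
- cover: Loose grey plastic cover, 0.08 kg, lying flat on the riser shelf, rib up: a flange 100 x 70 x 4 mm, on it a raised panel 80 x 56 mm (top 7 mm above the underside) and along the middle an upright grip rib 50 mm long (along x), 14 mm thick (along y), top 36 mm above the underside. Origin: centre of the underside; x along the 100 mm length and the rib, z up. Same after a half turn about z.
- cover_grip (a point): Point in the middle of the cover's grip rib, 26 mm above the centre of the cover's underside: pinch the rib here, across its 14 mm (along the cover's y).
- fuse_box: Open fuse box fixed to the riser shelf: black housing 103 x 73 mm, 34 mm high, fuses sunk inside, on a steel plate 122 x 86 x 4 mm; a corner guide at each corner and, in the middle of each short end, an upright sprung steel catch 28 mm wide, 60 mm high. Origin: centre of the underside, on the shelf's top; x along its length, z up. The cover fits either way round (half turn).
- fuse_box_seat (a point): Centre of the housing's flat top rim, 34 mm above the shelf, axes as the fuse box. The cover is home with its underside here. Laid on loosely it rests on the catches' sloping noses about 19 mm above this point; 10 to 25 N straight down spreads them, the force drops about 9 mm above, and the catches spring back over the flange at about 2.5 mm.
- fuse_box_guide (a point): Inner corner of the guide at the +x +y corner of the fuse box, 50 mm above the shelf, at x = 51.5, y = 36.5 mm of the box. The four guides' inner faces are upright below this height (the cover has 1.5 mm play each way) and flare outward by 6 mm above it, up to 60 mm above the shelf.
- catch_a (a joint): Spring catch at the fuse box's +x end, hinged at its foot: 0 = upright (its rest, and when closed over the cover); grows to about 0.15 rad as the cover's edge forces it outward. Its nose reaches 4 to 5 mm in over a seated cover's flange, its flat underside 6.5 mm above the seat.
- catch_b (a joint): The same catch at the fuse box's -x end, with the same meaning of its values.
- spark_plug: Bystander: white and grey spark plug lying on the riser shelf, 19 x 78 x 22 mm; origin at the centre of its underside. Leave it alone.
- black_tape: Bystander: roll of black tape lying flat, 62 mm across, 18 mm high; origin at the centre of its underside. Leave it alone.
- hex_key_tool: Bystander: dark L-shaped hex key lying flat, 35 x 95 x 6 mm; origin at the centre of its underside. Leave it alone.
- riser_top (a point): Point on the top of the wooden riser shelf, 145 mm above the cart's surface, about 190 mm deep and 615 mm long, that stands over the sockets at the back of the cart and carries all things of the task. A notch in its front edge lets a tall tool stand through; between it and the robot stands the rack of tall socket tools (solid up to 180 mm, bars to 470 mm).
- driver_rack_top (a point): Top of the highest screwdriver handle in the row of screwdrivers on the left bench, 310 mm above the cart's surface, between the arm's start and the work: rise above it before crossing to the work.

How it is judged (in metres and radians):
On the way, in this order (a step that is already met when the one before it is completed fails the run):
1. the cover is picked up and brought over the fuse box, clear above its guides and roughly level (z of cover in the frame of fuse_box_seat above 0.028 m and horizontal distance between cover and fuse_box below 0.03 m and angle between cover's own z axis and vertical below 0.3 rad).
2. the cover lies level between the guides on the two catches, not yet snapped (z of cover in the frame of fuse_box_seat between 0.006 and 0.024 m and horizontal distance between cover and fuse_box below 0.006 m and angle between the z axis of cover and the z axis of fuse_box, either way round below 0.15 rad and angle between the x axis of cover and the x axis of fuse_box, either way round below 0.12 rad), for 0.05 s.
3. the cover is flush on the rim and both catches have snapped over it (z of cover in the frame of fuse_box_seat below 0.0015 m and angle between the z axis of cover and the z axis of fuse_box, either way round below 0.03 rad and horizontal distance between cover and fuse_box below 0.005 m and value of joint each of catch_a, catch_b below 0.04 rad), for 0.2 s.
At the end, for the whole second after the job is handed in: The cover is home: underside within 1.5 mm of the fuse box's rim, level with it within 0.03 rad, centred within 5 mm, both catches sprung back over its flange (each under 0.04 rad); and through the last second the fingers still touch the cover and it bears on the fuse box with 4 to 40 N (all of step 3 and angle between cover's own z axis and vertical below 0.1 rad and contact force between the fingers and cover above 2 N and contact force between cover and fuse_box between 4 and 40 N); the arm keeps its last pose, push and grip.
It fails at once if the spark plug, the black tape or the hex key is moved by more than 3 cm (distance of any of spark_plug, black_tape, hex_key_tool from where it was at the start of the episode above 0.03 m).
It fails at once if the cover is rammed on to the box with more than 80 N (contact force between cover and fuse_box above 80 N).
It also fails if it takes over 61 s, if anything falls off the work surface, if the arm or the gripper's body presses on something with over 40 N, if the wrist force passes 120 N, or if a joint passes its speed limit or range.

## Robot

A 7-joint arm with a two-finger parallel gripper is mounted at the origin on a cart in front of the work surface, level with it; the furniture and walls round the work are solid. World frame = base frame: x ahead of the robot, y to its left, z up, the work surface at z = 0. Lengths are in mm, angles in rad, forces in N, time in s.
With the tool pointing down it reaches from about 425 to 825 mm from the base axis. Payload 3.6 kg.
Tool frame: the origin (TCP) lies midway between the tips of the shut fingers; the grasp point (between the pads) lies 19 mm behind it; z points along the fingers, y is the line along which they close (so a half turn about z gives the same grasp; the last joint's range is limited). The gripper opens to 85 mm and grips with 20 to 120 N. Pads are 22 mm wide; open, the fingers measure 114 mm over their backs; the gripper's body (76 mm by 85 mm) begins 54 mm behind the grasp point. The pads swing forward as they close: fully open they stand 13 mm farther back than shut.
Start: joints at [1.214, 0.615, -0.013, 1.423, 0.008, 1.103, -0.04], TCP at [211.13, -614.725, 231.297] pointing down, gripper open.
Joint ranges: [-3.12, 3.12], [-0.3, 2.06], [-1.34, 1.32], [0.26, 2.42], [-1.36, 4.5], [0.01, 1.98], [-2.84, 2.84]. Speed limits (rad/s): [2.79, 2.79, 3.14, 3.14, 3.14, 3.14, 3.14].

## Interface

Orientations are given as a unit quaternion [x, y, z, w].
In Python, from rig import manip, set_gripper, snapshot, get_calibration gives the robot as it stands. Calls block until the motion is done:
- manip.movep(position, orientation): joint-space move of the TCP to a pose.
- manip.move_l(position, rotation=None, speed=150): straight line of the TCP; rotation=None keeps the orientation; speed is the mean speed in mm/s.
- manip.move_j(angles): joint-space move.
- set_gripper(opening, newtons=None): finger opening in mm; newtons is the grip in N (None keeps the last); returns when the fingers have stopped.
- manip.wait(seconds).
- manip.inverse_kinematics(position, orientation): joint angles nearest the present ones, or None.
- manip.get_state(): the state.
- snapshot(name): name is "scene" or "top"; returns (picture, depth): 420x560x3 uint8, blue, green, red; 420x560 float32, mm along the optical axis (not along the pixel's ray), 0 where there is no reading.
- get_calibration(name): a dict with "fx", "fy", "cx", "cy" (pixels), "extrinsics" (4x4, takes a point from world to camera coordinates). Camera axes: x right, y up, looking along -z (the intrinsics and any distortion apply to the point x, -y, -z); pixel columns grow to the right and rows downward; lengths in mm; the calibration is good to about 2 mm. A picture is of the moment at which its call begins. get_calibration takes no time and is no camera call.
A pose or a line that the arm cannot do raises manip.IKError and nothing moves.
- manip.sign_off(): hands the job in; it is judged then, once.
The state is a dict: "time_s": time; "joint_positions": joint angles; "qd": joint speeds; "effort": joint torques, N m; "tcp_pos": TCP position; "eef_rot": TCP orientation; "wrist_force": force on the tool from outside, world axes, zero at the start; "wrist_torque": the same for the moment, N m; "finger_gap": finger opening in mm; "gripper_force": force on a finger pad.
Only numpy, scipy, OpenCV 4.12 (cv2) and the standard library are available. Lean on these libraries where they do the work, as an engineer would, in place of code of your own. Each camera call takes 0.05 s, during which the arm holds its last target. There are 200 camera calls.

## Working session

There is one attempt and no reset: what is moved stays moved. The work goes in short steps, each a Python script; the robot and the scene stay as the last script left them, time stands still between calls to the robot, and variables do not carry over. Pictures are saved under pics/ and viewed, at most 10 in all, crops included, and the job is handed in when it is done.

```bash
ls; mkdir -p pics
python3 - <<'E'
from rig import manip, set_gripper, snapshot, get_calibration
import cv2,numpy as np
for n in("scene","top"):
    p,d=snapshot(n); cv2.imwrite(f"pics/{n}0.png",p); np.save(f"pics/{n}0.npy",d); print(n,get_calibration(n))
print(manip.get_state())
E
```

```text
pics
scene {'fx': 465.22943196192927, 'fy': 465.22943196192927, 'cx': 286.59935247727367, 'cy': 202.54946952370233, 'extrinsics': array([[-7.22509607e-01, -6.91314232e-01, -8.03119935e-03,
         5.33914831e+02],
       [ 3.95227397e-01, -4.22537379e-01,  8.15633170e-01,
        -4.04175105e+02],
       [-5.67252300e-01,  5.86128652e-01,  5.78513640e-01,
        -1.02392571e+03],
       [ 0.00000000e+00,  0.00000000e+00,  0.00000000e+00,
         1.00000000e+00]])}
top {'fx': 450.5209974701783, 'fy': 450.5209974701783, 'cx': 281.68580006674625, 'cy': 218.97284132177515, 'extrinsics': array([[ 6.21741664e-03, -9.99884088e-01,  1.38980276e-02,
         1.15990093e+02],
       [ 9.94349188e-01,  7.65472801e-03,  1.05882474e-01,
        -6.41306536e+02],
       [-1.05976586e-01,  1.31611770e-02,  9.94281523e-01,
        -1.31099275e+03],
       [ 0.00000000e+00,  0.00000000e+00,  0.00000000e+00,
         1.00000000e+00]])}
{'time_s': 0.1, 'joint_positions': array([ 1.21347391,  0.61583408, -0.0126358 ,  1.42475359,  0.00809306,
        1.1033958 , -0.04042316]), 'qd': array([ 1.16216787e-03, -1.36668464e-03, -1.33895650e-03, -4.33813753e-03,
        2.95549604e-05,  2.38277311e-03, -1.11645821e-04]), 'effort': array([ 1.17414900e-03, -4.70385075e+01,  2.60157762e-01, -1.71572059e+01,
        1.00638246e-02,  5.82560693e-03, -9.38667810e-08]), 'tcp_pos': array([ 210.93141352, -614.09153376,  230.24145769]), 'eef_rot': array([ 9.86345522e-01,  1.64684975e-01, -1.98819980e-04, -1.15354716e-03]), 'wrist_force': array([ 0.36714854, -0.10161171,  0.08397416]), 'wrist_torque': array([ 0.01397774, -0.05636722,  0.00113712]), 'gripper_force': 0.0, 'finger_gap': 85.17003036780048}
```

View pics/scene0.png

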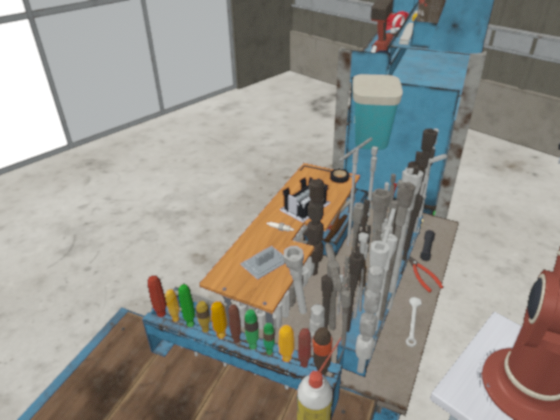

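View pics/top0.png

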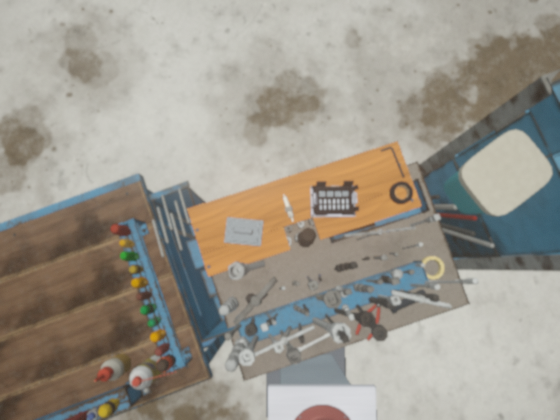

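```bash
cat > h.py <<'E'
import cv2,numpy as np
from rig import manip,set_gripper,snapshot,get_calibration
def world(name,d):
    c=get_calibration(name);E=c["extrinsics"]
    v,u=np.mgrid[:d.shape[0],:d.shape[1]]
    P=np.stack([(u-c["cx"])/c["fx"]*d,-(v-c["cy"])/c["fy"]*d,-d],-1)
    W=(P-E[:3,3])@E[:3,:3]; W[d==0]=np.nan
    return W
def onplane(name,u,v,z):
    c=get_calibration(name);E=c["extrinsics"];R=E[:3,:3]
    o=-R.T@E[:3,3]; r=R.T@np.array([(u-c["cx"])/c["fx"],-(v-c["cy"])/c["fy"],-1.])
    return o+r*(z-o[2])/r[2]
E
python3 - <<'E'
from h import *
d=np.load("pics/top0.npy");W=world("top",d)
for n,(u,v) in dict(bin=(505,170),riser=(270,220),coverflange=(232,238),rib=(243,232),box=(334,200),tall=(237,270),t2=(306,237),bench=(120,240),drv=(140,285),tape=(401,180),basebox=(320,392),base=(320,415),cab=(455,170)).items(): print(n,W[v,u].round())
# occupancy heights: max z per region
z=W[...,2]
for y in range(-600,700,100): print(y,[int(np.nanmax(z[m])) if (m:=(abs(W[...,1]-y)<50)&(abs(W[...,0]-x)<50)).any() else None for x in range(200,1100,100)])
p=cv2.imread("pics/top0.png")
cv2.imwrite("pics/crop.png",cv2.resize(p[160:270,200:360],(800,550),interpolation=cv2.INTER_CUBIC))
s=cv2.imread("pics/scene0.png")
cv2.imwrite("pics/crops.png",cv2.resize(s[150:310,200:380],(675,600),interpolation=cv2.INTER_CUBIC))
E
```

```text
bin [ 714. -366.  401.]
riser [625. 154. 148.]
coverflange [575. 256. 148.]
rib [589. 224. 183.]
box [677. -17. 179.]
tall [490. 235. 221.]
t2 [568.  67. 316.]
bench [560. 511. 286.]
drv [453. 460. 284.]
tape [ 740. -208.  145.]
basebox [133.   4.   0.]
base [74.  6. 19.]
cab [ 825. -462. -109.]
-600 [-799, -800, None, 235, 289, -245, None, 141, -560]
-500 [-798, None, None, None, 314, 403, 456, 456, -804]
-400 [-799, None, 9, 29, 404, 405, 404, 457, None]
-300 [-803, 5, 321, 356, 403, 405, 403, None, None]
-200 [0, 19, 345, 336, 337, 170, 157, 146, -806]
-100 [2, 18, 475, 306, 342, 211, 151, None, -800]
0 [6, 450, 454, 296, 344, 211, 152, None, -796]
100 [6, 438, 336, 298, 321, 168, 150, -808, -801]
200 [8, 361, 329, 254, 187, 151, None, -794, -800]
300 [109, 332, 184, 246, 179, 151, None, -798, -798]
400 [296, 315, 305, 211, 170, 149, -800, -800, -799]
500 [300, 275, 305, 317, 311, 134, 109, -801, -801]
600 [294, 212, 109, 109, 110, 112, 107, -800, -797]
```

View pics/crop.png

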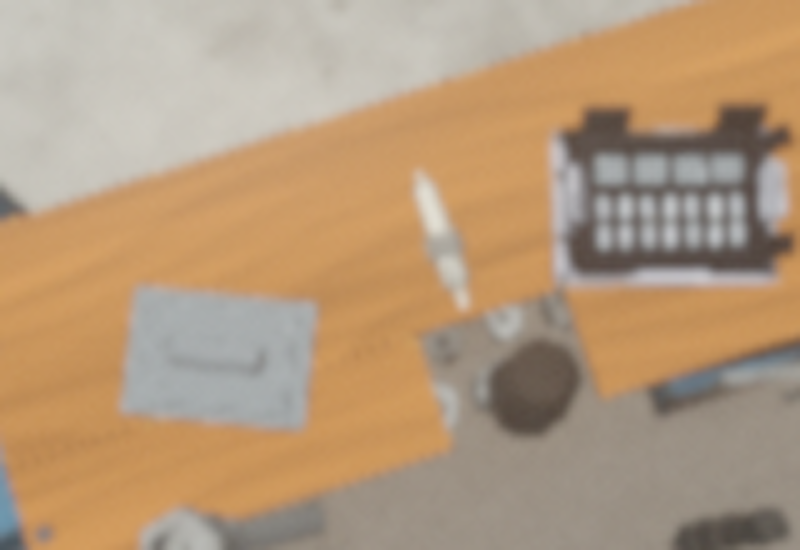

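View pics/crops.png

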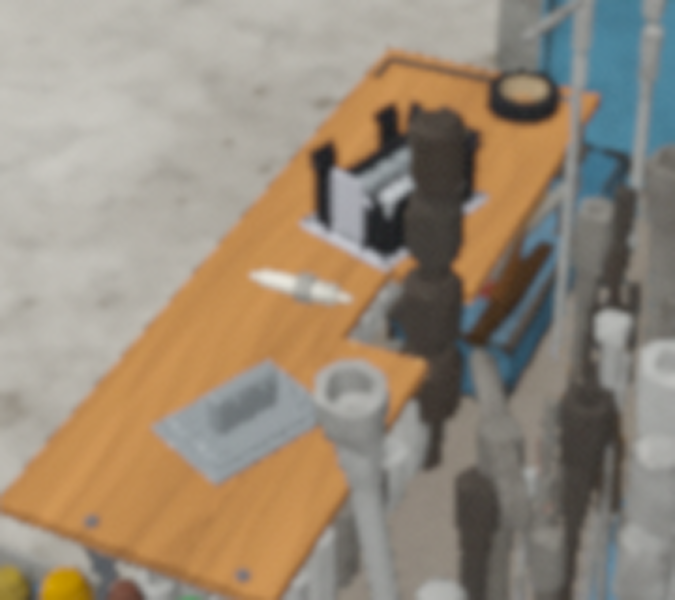

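Run:
```python
from h import *
p=cv2.imread("pics/top0.png");d=np.load("pics/top0.npy");W=world("top",d)
hsv=cv2.cvtColor(p,cv2.COLOR_BGR2HSV)
m=np.zeros(p.shape[:2],np.uint8);m[208:252,215:272]=1
m&=(hsv[...,1]<90).astype(np.uint8)
n,l,st,ce=cv2.connectedComponentsWithStats(m);k=1+np.argmax(st[1:,4]);print(st[k])
v,u=np.where(l==k);P=np.array([onplane("top",a,b,149)[:2] for a,b in zip(u,v)],np.float32)
print("cover",cv2.minAreaRect(P),P.mean(0))
q=W[208:252,215:272].reshape(-1,3);q=q[q[:,2]>168];print("rib pts",len(q),q.mean(0),cv2.minAreaRect(q[:,:2].astype(np.float32)))
# orthorectified at z=149, z=179 of picture, 4px/mm... rows = x down, cols = y
c=get_calibration("top")
B=W[175:222,300:365].reshape(-1,3)
for a,b in((146.5,153),(174,183),(186,199),(199,215)):
    q=B[(B[:,2]>a)&(B[:,2]<b)];
    if len(q)>3: print(a,b,len(q),q.mean(0).round(1),cv2.minAreaRect(q[:,:2].astype(np.float32)))
q=B[B[:,2]>190]; 
_,lab,cen=cv2.kmeans(q[:,:2].astype(np.float32),6,None,(3,50,.1),10,cv2.KMEANS_PP_CENTERS)
for i in range(6): print(cen[i].round(1),(lab==i).sum(),q[lab[:,0]==i,2].max().round())
def ortho(z,name,x0=600,x1=760,y0=-120,y1=80,s=4):
    xs=np.arange(x1,x0,-1/s);ys=np.arange(y1,y0,-1/s)
    X,Y=np.meshgrid(xs,ys,indexing='ij');Q=np.stack([X,Y,0*X+z],-1)@c["extrinsics"][:3,:3].T+c["extrinsics"][:3,3]
    U=(c["cx"]-c["fx"]*Q[...,0]/Q[...,2]).astype(np.float32);V=(c["cy"]+c["fy"]*Q[...,1]/Q[...,2]).astype(np.float32)
    cv2.imwrite(name,cv2.remap(p,U,V,cv2.INTER_CUBIC))
ortho(205,"pics/o205.png")
```

```text
[ 224  217   40   29 1008]
cover ((594.2777099609375, 225.96572875976562), (102.91789245605469, 72.5291748046875), 84.68574523925781) [594.24347 225.99055]
rib pts 108 [595.01706216 225.75475093 180.36986597] ((595.4789428710938, 226.46754455566406), (49.962913513183594, 14.910823822021484), 84.55472564697266)
146.5 153 533 [686.5 -12.8 148.3] ((687.6199951171875, -16.32660675048828), (128.1707763671875, 177.3881378173828), 0.45946696400642395)
174 183 502 [682.7 -18.8 178.2] ((679.949462890625, -15.57510757446289), (76.53451538085938, 109.94815063476562), 0.4814242124557495)
186 199 107 [685.5 -20.9 194.3] ((682.3628540039062, -18.354137420654297), (79.98323822021484, 112.980224609375), 0.4014660120010376)
199 215 209 [682.4 -23.3 204.1] ((680.6475830078125, -16.082313537597656), (91.27015686035156, 119.13461303710938), 1.4067103862762451)
[718.6 -56.8] 65 209.0
[642.4  24.5] 43 210.0
[716.3  26.5] 54 212.0
[644.8 -60.7] 51 211.0
[681.5 -67.5] 50 212.0
[678.5  35.6] 33 208.0
```

View pics/o205.png

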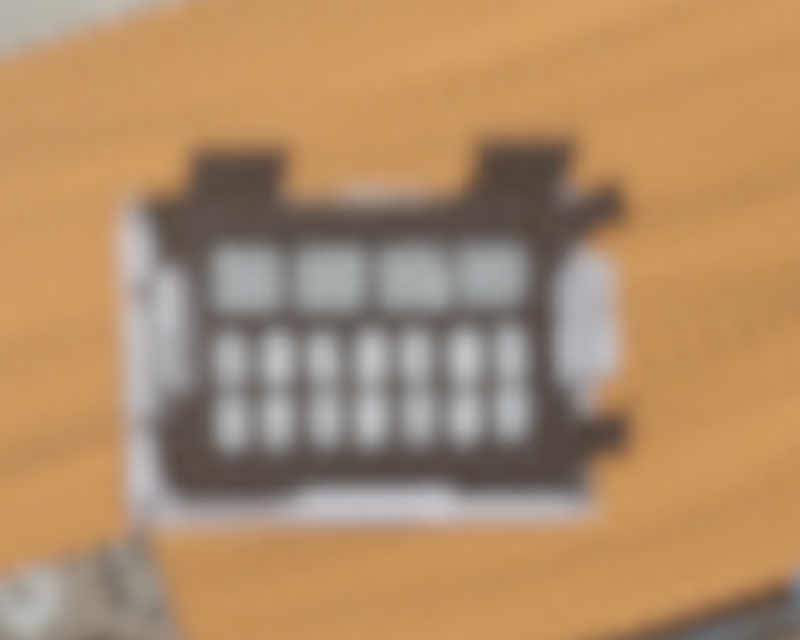

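```bash
cat >> h.py <<'E'
from scipy.spatial.transform import Rotation as R
def down(deg): return (R.from_euler('z',deg,degrees=True)*R.from_euler('x',np.pi)).as_quat()
COV=np.array([594.8,226.0]);CY=84.7
BOX=np.array([680.5,-16.2]);BY=91.2
def st():
    s=manip.get_state();print("t%.2f"%s["time_s"],s["tcp_pos"].round(2),"F",s["wrist_force"].round(2),"T",s["wrist_torque"].round(2),"gap %.2f gf %.1f"%(s["finger_gap"],s["gripper_force"]));return s
E
python3 - <<'E'
from h import *
s=st()
manip.move_l([211,-614,520],speed=250); st()
for n,P,y in(("cov",[*COV,500],CY),("covlow",[*COV,156],CY),("box",[*BOX,300],BY),("boxlow",[*BOX,190],BY)):
    print(n,manip.inverse_kinematics(np.array(P),down(y)))
E
```

```text
t0.10 [ 210.93 -614.09  230.24] F [ 0.37 -0.1   0.08] T [ 0.01 -0.06  0.  ] gap 85.17 gf 0.0
t1.41 [ 210.91 -613.79  518.94] F [ 0.19  0.08 -0.55] T [ 0.04 -0.03  0.  ] gap 85.46 gf 0.0
cov [-0.03739729  0.6126968  -0.91909313  0.84679167  0.49650005  1.85520433
 -0.79934248]
covlow [-0.00520448  0.76229368 -0.70942838  1.54281739  0.54763294  1.04311651
 -0.95131957]
box [ 0.23543889  0.66070602 -0.49125525  1.20050316  0.30120581  1.35032005
 -0.21113151]
boxlow [ 0.2570256   0.74693575 -0.51010172  1.36529189  0.37638681  1.12553611
 -0.28019693]
```

Run:
```python
from h import *
q=manip.get_state()["joint_positions"].copy()
q[0]=-np.arctan2(COV[1],COV[0]); manip.move_j(q); st()
print(manip.inverse_kinematics(np.array([*COV,300]),down(CY)))
manip.movep([*COV,300],down(CY)); s=st(); print(s["joint_positions"].round(2))
p,d=snapshot("scene");cv2.imwrite("pics/s1.png",p)
set_gripper(50,40)
manip.move_l([*COV,185],speed=120)
manip.move_l([*COV,156],speed=40); s=st(); print(s["joint_positions"].round(2))
p,d=snapshot("scene");cv2.imwrite("pics/s2.png",np.vstack([cv2.imread("pics/s1.png")[100:350,100:500],p[100:350,100:500]]))
```

```text
t4.62 [614.71 208.15 519.01] F [-0.13 -0.78  0.46] T [-0.01 -0.01  0.04] gap 85.39 gf 0.0
[-0.43458203  0.54248252  0.06488423  1.3610791  -0.03541041  1.23915504
 -0.45996115]
t5.50 [596.14 226.02 301.64] F [ 0.37 -0.54 -0.01] T [-0.   -0.04 -0.01] gap 85.44 gf 0.0
[-0.43  0.54  0.07  1.36 -0.04  1.24 -0.46]
t7.97 [595.01 226.11 156.18] F [-0.07 -0.06 -0.47] T [ 0.02 -0.03  0.06] gap 50.10 gf 0.0
[-0.43  0.67  0.05  1.56 -0.04  0.92 -0.45]
```

View pics/s2.png

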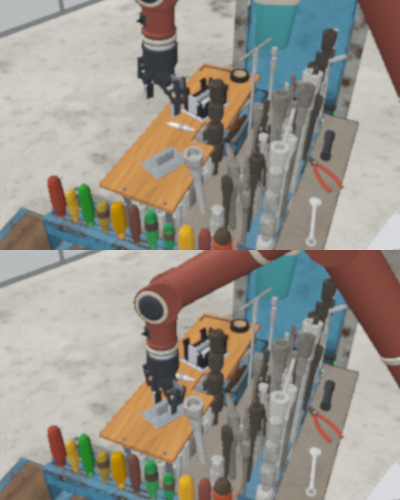

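The lower half shows the fingers straddling the cover's rib at about (165,410), with the arm clear of the tools. I'm closing now.

Run:
```python
from h import *
set_gripper(10,30); s=st()
set_gripper(10,90); s=st()
manip.move_l([*COV,176],speed=40); st()
manip.move_l([*COV,300],speed=120); st()
print(manip.inverse_kinematics(np.array([*BOX,300]),down(BY)))
manip.move_l([*BOX,300],down(BY),speed=150); s=st(); print(s["joint_positions"].round(2))
manip.wait(.3); manip.move_l([*BOX,250],speed=80); manip.wait(.3); st()
for n in("scene","top"):
    p,d=snapshot(n);cv2.imwrite(f"pics/{n}3.png",p);np.save(f"pics/{n}3.npy",d)
a=cv2.resize(cv2.imread("pics/scene3.png")[130:270,230:370],(600,600),interpolation=cv2.INTER_CUBIC)
cv2.imwrite("pics/v3.png",a)
```

```text
t8.43 [595.06 226.07 156.32] F [-0.21 -0.09  0.5 ] T [-0.02 -0.04 -0.02] gap 13.46 gf 30.5
t8.65 [595.18 226.14 156.49] F [-0.12 -0.18  2.82] T [-0.05  0.05  0.  ] gap 12.23 gf 88.5
t9.30 [594.67 225.98 176.  ] F [-0.84 -0.36 -1.43] T [0.   0.02 0.  ] gap 12.17 gf 88.0
t10.48 [594.27 225.82 298.97] F [-0.39 -0.08 -0.21] T [ 0.02  0.   -0.04] gap 12.51 gf 88.0
[-0.03938061  0.62299554  0.06070768  1.21204818 -0.03667021  1.30759139
  0.04043146]
t12.35 [680.4  -14.82 300.08] F [-0.1  -0.22 -0.36] T [ 0.   -0.   -0.04] gap 12.47 gf 87.9
[-0.04  0.62  0.06  1.21 -0.03  1.31  0.04]
t13.72 [680.69 -16.19 250.5 ] F [-0.55 -0.44 -0.53] T [-0.04  0.02 -0.03] gap 12.16 gf 87.9
```

View pics/v3.png

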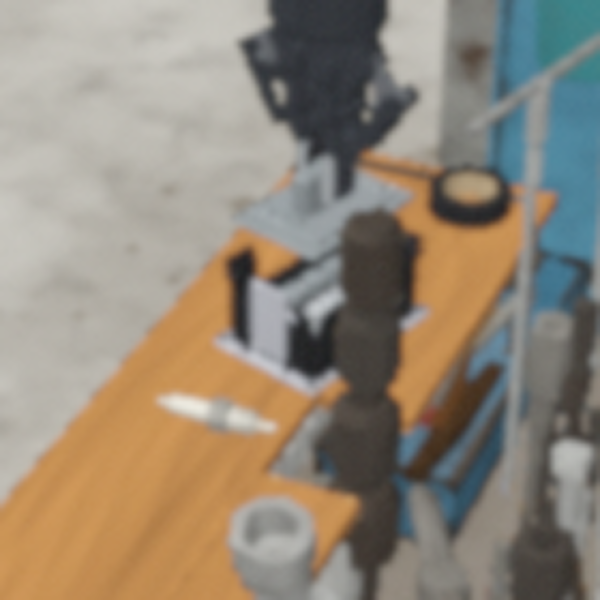

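The cover hangs from the rib at (320,200), looking level above the box. I'm checking its tilt, yaw and centre in depth.

Run:
```python
from h import *
def fit(name,k,c,z0,z1):
    W=world(name,np.load(f"pics/{name}{k}.npy")).reshape(-1,3)
    q=W[(np.abs(W[:,:2]-c)<70).all(1)&(W[:,2]>z0)&(W[:,2]<z1)]
    A=np.c_[q[:,:2]-c,np.ones(len(q))];s,_,_,_=np.linalg.lstsq(A,q[:,2],rcond=None)
    g=np.abs(A@s-q[:,2])<3; s=np.linalg.lstsq(A[g],q[g,2],rcond=None)[0]
    print(name,k,len(q),g.sum(),"slopes",s.round(3),"rect",cv2.minAreaRect(q[g,:2].astype(np.float32)),q[g].mean(0).round(1))
fit("scene",0,COV,147.5,156);fit("top",0,COV,147.5,156)
fit("scene",3,BOX,235,256);fit("top",3,BOX,235,256)
```

```text
scene 0 541 496 slopes [ 7.00000e-03 -4.00000e-03  1.50677e+02] rect ((591.12548828125, 226.07611083984375), (129.36264038085938, 137.43643188476562), 85.79851531982422) [586.9 237.9 150.6]
top 0 943 784 slopes [ 1.00000e-03 -4.00000e-03  1.50329e+02] rect ((594.9564208984375, 226.17181396484375), (136.30870056152344, 139.99534606933594), 0.3309749960899353) [594.6 226.2 150.3]
scene 3 360 282 slopes [ 4.00000e-03 -6.00000e-03  2.44821e+02] rect ((679.571533203125, -13.261768341064453), (70.9115219116211, 101.15966796875), 2.6577765941619873) [673.8  -2.2 244.7]
top 3 390 287 slopes [ 1.10000e-02 -8.40000e-02  2.47385e+02] rect ((679.9443969726562, 11.598485946655273), (67.05085754394531, 45.368404388427734), 0.19540682435035706) [676.7  15.9 244.7]
```

Run:
```python
from h import *
manip.move_l([*BOX,222],speed=60);manip.wait(.2);st()
for z in np.arange(219,207.5,-2):
    manip.move_l([*BOX,z],speed=20);manip.wait(.1);s=st()
    if np.abs(s["wrist_force"]).max()>5: break
```

```text
t14.64 [680.82 -16.19 222.55] F [-0.54 -0.25 -0.81] T [-0.    0.03 -0.01] gap 12.13 gf 87.9
t15.04 [680.51 -16.21 219.01] F [ 0.86 -0.39 -1.02] T [-0.07 -0.01  0.01] gap 12.36 gf 87.9
t15.39 [680.47 -16.17 216.96] F [ 0.91  0.64 -0.82] T [ 0.04 -0.    0.  ] gap 12.25 gf 87.9
t15.74 [680.49 -16.2  214.96] F [-0.55  0.45 -0.92] T [ 0.02  0.04 -0.01] gap 12.50 gf 87.9
t16.09 [680.47 -16.2  212.96] F [-1.02  0.07 -0.72] T [0.01 0.01 0.08] gap 12.02 gf 87.9
t16.44 [680.6  -16.61 211.  ] F [ 0.12 -1.25 -0.79] T [-0.13 -0.13  0.03] gap 12.55 gf 87.9
t16.79 [680.59 -16.41 209.02] F [-0.12 -0.37 -0.22] T [-0.21 -0.13 -0.  ] gap 12.44 gf 88.0
```

Run:
```python
from h import *
for z in np.arange(208,198.5,-1):
    manip.move_l([*BOX,z],speed=15);manip.wait(.1);s=st()
    f=s["wrist_force"]
    if f[2]>35 or np.hypot(f[0],f[1])>8: break
```

```text
t17.14 [680.62 -16.19 208.16] F [ 0.38 -0.85  1.13] T [-0.16 -0.1  -0.02] gap 12.32 gf 88.1
t17.49 [680.71 -15.97 207.32] F [-0.43 -0.07  2.85] T [-0.06 -0.07 -0.07] gap 12.35 gf 88.2
t17.84 [680.71 -16.11 206.22] F [ 0.22 -0.37  3.33] T [-0.04 -0.06 -0.01] gap 12.27 gf 88.3
t18.19 [680.67 -16.19 205.09] F [ 0.88 -0.47  3.51] T [-0.02 -0.21  0.05] gap 12.08 gf 88.5
t18.54 [680.67 -16.18 204.16] F [0.43 0.6  4.39] T [-0.07 -0.17  0.  ] gap 12.54 gf 88.6
t18.89 [680.65 -16.19 203.21] F [ 0.27 -0.51  5.16] T [-0.05 -0.16 -0.01] gap 12.13 gf 88.7
t19.24 [680.69 -16.21 202.35] F [ 0.37 -1.14  5.51] T [-0.   -0.14 -0.04] gap 12.18 gf 88.8
t19.59 [680.74 -16.26 201.58] F [0.81 0.52 5.72] T [-0.05 -0.04 -0.04] gap 12.65 gf 88.9
t19.94 [680.8  -16.19 200.81] F [ 0.19 -0.35  6.48] T [-0.06 -0.06 -0.05] gap 12.48 gf 89.0
t20.29 [680.89 -16.24 200.3 ] F [-0.39 -0.44  8.4 ] T [ 0.04  0.14 -0.01] gap 12.79 gf 89.6
```

Run:
```python
from h import *
z=199
while z>181:
    z-=1
    manip.move_l([*BOX,z],speed=15);manip.wait(.1);print(z,end=" ");s=st()
    f=s["wrist_force"]
    if f[2]>32 or np.hypot(f[0],f[1])>10: break
    if s["tcp_pos"][2]<193 and f[2]>9: break
```

```text
198 t20.64 [680.92 -16.24 200.27] F [-1.68 -0.95 12.27] T [0.   0.39 0.03] gap 12.20 gf 89.9
197 t20.99 [680.19 -16.23 196.24] F [ 0.13 -0.5   2.75] T [-0.1  -0.25  0.  ] gap 12.35 gf 88.5
196 t21.34 [680.04 -16.21 195.1 ] F [ 0.67 -0.53  0.03] T [-0.11 -0.26  0.06] gap 12.25 gf 88.2
195 t21.69 [680.1  -16.21 194.6 ] F [ 0.71 -0.56  0.45] T [-0.09  0.03 -0.  ] gap 12.32 gf 88.2
194 t22.04 [679.78 -15.89 193.06] F [-1.01  0.49 -2.43] T [0.01 0.01 0.01] gap 11.89 gf 87.9
193 t22.39 [680.6  -16.08 193.03] F [ 0.29  0.14 -0.72] T [-0.01 -0.03 -0.03] gap 12.57 gf 87.9
192 t22.74 [680.59 -16.24 192.15] F [-0.25  0.95  0.08] T [-0.    0.06  0.04] gap 12.20 gf 88.0
191 t23.09 [680.5  -16.21 190.99] F [ 0.03  0.4  -0.8 ] T [-0.03  0.05  0.02] gap 12.40 gf 88.0
190 t23.44 [680.8  -16.22 190.54] F [-0.45  0.33  2.49] T [0.02 0.11 0.05] gap 12.42 gf 88.7
189 t23.79 [680.81 -16.24 190.5 ] F [-2.11 -0.28  6.58] T [ 0.04  0.43 -0.  ] gap 12.53 gf 89.3
188 t24.14 [680.8  -16.2  190.45] F [-3.22 -0.22  9.6 ] T [0.01 0.74 0.05] gap 12.50 gf 89.7
```

Run:
```python
from h import *
manip.move_l([*BOX,186],speed=15);manip.wait(.3);st()
manip.move_l([*BOX,187.5],speed=15);manip.wait(.5);st()
p,d=snapshot("scene");q,e=snapshot("top")
cv2.imwrite("pics/v5.png",np.hstack([cv2.resize(x,(400,400),interpolation=cv2.INTER_CUBIC) for x in(p[160:230,265:335],q[165:235,300:370])]))
W=world("scene",d).reshape(-1,3);s=W[(np.abs(W[:,0]-BOX[0])<60)&(np.abs(W[:,1]-BOX[1])<75)&(W[:,2]>175)&(W[:,2]<190)]
A=np.c_[s[:,:2]-BOX,np.ones(len(s))];k=np.linalg.lstsq(A,s[:,2],rcond=None)[0];print(len(s),k)
```

```text
t24.73 [680.84 -16.2  190.46] F [-6.04  0.92 15.56] T [0.   1.3  0.03] gap 12.25 gf 90.7
t25.48 [680.83 -16.2  190.49] F [-2.94  0.3  10.78] T [ 0.04  0.81 -0.01] gap 12.08 gf 90.0
241 [ 2.22371384e-02 -3.20561638e-02  1.85117721e+02]
```

View pics/v5.png

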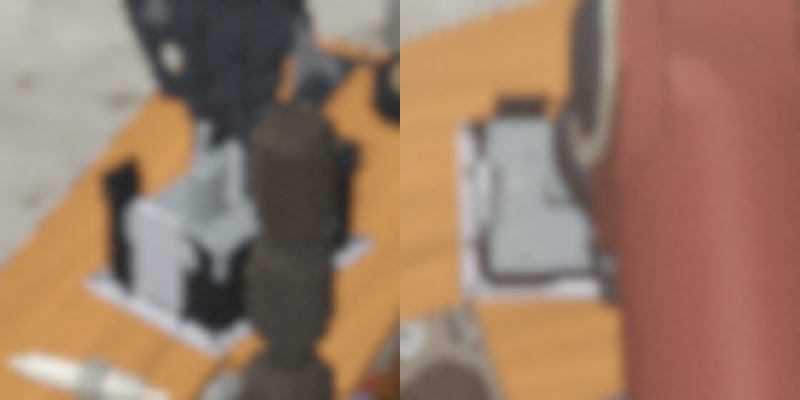

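The cover sits flush between the guides, with the left catch upright over its edge at (482,190) in the right half. The hard stop at the expected height and a steady push of about 11 N agree with it being home.

Run:
```python
from h import *
print(manip.sign_off()); st()
```

```text
the job is handed in; nothing more can be done
None
the job is handed in; nothing more can be done
```

The cover is on the fuse box and still pressed down with about 11 N, and the job is handed in (no verdict was returned). It hit a hard stop at the flush height; I saw one catch closed over the edge, but the arm hid the other.

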